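Load the pot filler and hold its feed paddle at half travel

TASK

Lift only the top pot off the nested stack of black pots, stand it upright in the yellow seat ring of the green pot filler without dropping it, and let go of it. Then press the orange spring-loaded paddle down half-way, so that it lies level with the green band of its gauge post (slow feed; never to the bottom stop, and never with no pot in the seat), and keep it there: the program finishes while the gripper is still holding the paddle down. Leave the other pots and everything else on the bench where they are.

Things in the scene. Friction and masses are not known exactly. Their poses are not given: they have to be found in the camera images.
- pot_top: Top one of three identical black nursery pots, nested: open, round, 110 mm tall, about 0.09 kg. Origin: centre of the underside, z up. Foot radius 36 mm, widening to 53 mm under a straight collar, the top 24 mm: outer radius 61, inner 52 (a 9 mm wall to pinch from above, one finger inside, one outside). Inside it is empty down to a floor 30 mm above the underside.
- pot_middle: Second pot of the stack, same shape; origin at the centre of its underside. It stays on the stack. Each pot stands on the floor of the one below, 30 mm higher, with about 3 mm play all round, so the top pot's rim is 170 mm above the table; a gap of 6 mm separates its collar from this one's, which has the same outer radius.
- pot_bottom: The lowest pot of the stack, same shape, standing on the table; origin at the centre of its underside. It stays where it is.
- filler: Green bench-top pot filler, fixed. Origin: table height, under the seat's centre; x away from its front, y to its left, z up. Base plate 30 mm thick, x = -120 to 80, y = -210 to 360 mm. Hopper and motor housing, 291 mm high, from y = 180 mm on; the paddle is at y = -150 mm.
- seat (a point): Centre of the flat floor inside the yellow seat ring, where the pot's underside comes to rest, 30 mm above the table; axes as the filler's. The ring around it is 15 mm high, inner radius 42 mm, outer 50 mm.
- spout_end (a point): Middle of the lower lip of the filler's steel spout, 90 mm wide, which slopes from the hopper down towards the seat. The lip is 102 mm to the left (filler's y) of the seat's centre and about 177 mm above the table, the top of its side walls about 205 mm and 87 mm from the seat centre.
- gauge (a point): Middle of the green band on the gauge post beside the paddle pad, at x = -75, y = -98 mm of the filler. The post is 14 x 10 mm, 120 mm tall above the table: white at the top, green from 72 to 89 mm above the table, red below.
- paddle_pad (a point): Centre of the upper face of the orange square pad (66 x 66 x 14 mm) on the paddle's free end, 105 mm from the pivot towards the filler's -x. The pivot is a level line along the filler's y, 80 mm above the table. Site z is normal to the pad. Untouched the face's centre is about 113 mm above the table; with the paddle level, 87 mm.
- paddle (a joint): Angle of the paddle in rad: 0 = untouched (tilted up by 0.25), 0.25 = level, half-way, pad in line with the green band; 0.5 = bottom stop, fast feed. A spring pushes it back up: at the pad about 3 N at the start, 8 N half-way, 12 N at the stop.
- trowel: Bystander: hand trowel with wooden handle, 290 mm long, lying on the table; origin at table height at the root of its blade.
- feed_bottle: Bystander: green bottle, 72 mm across, 150 mm tall; origin at the centre of its underside.
- label_tub: Bystander: blue tub with plant labels, 80 mm across, 90 mm tall (labels to about 150 mm); origin at the centre of its underside.
- clay_pot: Bystander: empty terracotta pot, 132 mm across, 110 mm tall; origin at the centre of its underside.
There are look-alikes about, which are no part of the job. What is shaped like the pot_bottom but turquoise is not meant.

How it is judged:
By the outcome, as a careful person would: the job done as asked, in the order asked, and still so for the second after the job is handed in, while the arm keeps its last pose, push and grip.
It also fails if it takes over 64 s, if anything falls off the work surface, if the arm or the gripper's body presses on something with over 40 N, if the wrist force passes 120 N, or if a joint passes its speed limit or range.

ROBOT

A 6-joint arm with a two-finger parallel gripper is mounted at the origin on the work surface. World frame = base frame: x ahead of the robot, y to its left, z up, the work surface at z = 0. Lengths are in m, angles in rad, forces in N, time in s.
With the tool pointing down it reaches from about 0.35 to 0.925 m from the base axis. Payload 6.4 kg.
Tool frame: the origin (TCP) lies between the finger pads; the fingertips stand 8 mm ahead of it and the grasp point (between the pads) lies 11 mm behind it; z points along the fingers, y is the line along which they close (so a half turn about z gives the same grasp; the last joint's range is limited). The gripper opens to 94 mm and grips with 3 to 60 N. Pads are 16 mm wide; open, the fingers measure 119 mm over their backs; the gripper's body (75 mm by 177 mm) begins 78 mm behind the grasp point.
Start: joints at [-1.295, 0.245, 1.558, -0, 1.339, -0.174], TCP at [0.283, -0.585, 0.213] pointing down, gripper open.
Joint ranges: [-3.13, 3.13], [-1.02, 2.26], [0.13, 2.54], [-0.95, 4.09], [0.21, 2.88], [-2.74, 2.74]. Speed limits (rad/s): [2.57, 2.57, 3.14, 3.14, 3.14, 3.14].

INTERFACE

Orientations are given as a rotation vector (axis times angle).
In Python, from workcell import manip, read_camera gives the robot as it stands. The module is installed in compiled form; this text tells all that it offers.
- The arm moves only by the tool hand_motion, called after ">>>" by a JSON object that holds its "fn" and its "kwargs", one argument or row to a line. Schema: {"type":"object","properties":{"steps":{"type":"string"},"finger_gap":{"type":"number"},"grip_force":{"type":"number"},"only":{"type":"string"},"quiet":{"type":"boolean"},"lines":{"type":"string"}},"required":["steps"],"additionalProperties":false}. steps is a string of 1 to 5 rows, parted by a bar, with the numbers parted by commas; each row has 6 numbers: dx, dy, dz in m, then a rotation vector rx, ry, rz in rad; each row shifts and turns the commanded pose from where the row before left it, along the tool's axes as they then stand; what a row does not reach is not made up. A row lasts 1/8 s, in which the tool goes at most 0.0625 m and 0.188 rad, less where a joint would pass 70% of its speed; a pose out of reach is approached as far as the arm can. finger_gap is the opening from 0.0 (shut) to 1.0 (fully open), set as the call begins (left out keeps the last). The fingers move at their own pace and stop on an object; grip_force is the grip in N (left out, the last holds). Time passes only in rows, so rows that do not move let the fingers close. The tool returns the time, the measured TCP pose, the force, the opening and the grip force at its end. only (a regular expression) keeps the lines of the reply that match it, lines (a string "A,B") keeps lines A to B, and quiet returns only ok. Input that does not fit is refused with a message, and nothing moves.
- manip.sense(): the state, without advancing time (a new reading comes with each control period).
- read_camera(name): name is "scene" or "top" or "wrist"; returns a dict with "color" (420x560x3 uint8, red, green, blue), "z_map" (420x560 float32, m along the optical axis (not along the pixel's ray), 0 where there is no reading), "K" (3x3 intrinsics, pixels), "R" (3x3) and "t" (3): a world point X has camera coordinates R X + t. Camera axes: x right, y down, z forward; pixel columns grow to the right and rows downward; lengths in m; the calibration is good to about 2 mm. A picture is of the moment at which its call begins.
- manip.finish_job(): hands the job in; it is judged then, once.
The state is a dict: "time": time; "q": joint angles; "joint_vel": joint speeds; "effort": joint torques, N m; "tool_pos": TCP position; "tool_rot": TCP orientation; "force": force on the tool from outside, world axes, zero at the start; "moment": the same for the moment, N m; "finger_gap": opening from 0.0 (shut) to 1.0 (fully open); "gripper_force": force on a finger pad.
Only numpy, scipy, OpenCV 4.12 (cv2) and the standard library are available. Lean on these libraries where they do the work, as an engineer would, in place of code of your own. Each camera call takes 0.05 s, during which the arm holds its last target. There are 200 camera calls.

## Working session

There is one attempt and no reset: what is moved stays moved. The work goes in short steps, Python scripts to look and compute and a tool call to move; the robot and the scene stay as the last step left them, time stands still between calls to the robot, and variables do not carry over. Pictures are saved under pics/ and viewed, at most 10 in all, crops included, and the job is handed in when it is done.

```bash
mkdir -p pics
```

Create h.py:
```python
import numpy as np, cv2
from workcell import manip, read_camera
def shot(n,f):
    c=read_camera(n); np.savez('pics/'+f+'.npz',**c)
    cv2.imwrite('pics/'+f+'.png',c['color'][:,:,::-1]); return c
def world(c):
    v,u=np.mgrid[:420,:560]; z=c['z_map'].astype(float)
    p=np.stack([u,v,np.ones_like(u)],-1)@np.linalg.inv(c['K']).T*z[...,None]
    return (p-c['t'])@c['R']
```

Run:
```python
from h import *
for n in('top','scene'):
    c=shot(n,n+'0'); print(n,-c['R'].T@c['t'],c['R'][2])
a=np.hstack([cv2.imread('pics/top0.png'),cv2.imread('pics/scene0.png')])
print(manip.sense())
```

```text
top [ 0.31407991 -0.12233701  1.48660876] [ 0.18471331 -0.00254035 -0.98278916]
scene [ 1.076815   -0.62418585  0.73340505] [-0.54199188  0.53110805 -0.65128262]
{'time': 0.1, 'q': array([-1.29514457e+00,  2.45719118e-01,  1.55888274e+00,  2.66171270e-05,
        1.33868594e+00, -1.74138139e-01]), 'joint_vel': array([-0.00041299, -0.00140168, -0.00185719,  0.00209238,  0.00104217,
       -0.00070431]), 'effort': array([ 1.84013688e-04, -4.16916597e+01, -3.15525448e+01,  6.85966434e-02,
        3.10279999e-02, -5.77215178e-05]), 'tool_pos': array([ 0.28245033, -0.58484697,  0.21247664]), 'tool_rot': array([-3.06083016e+00, -7.00200355e-01,  9.44145236e-05]), 'force': array([-0.15000878,  0.42565036, -0.02076567]), 'moment': array([-0.01280665,  0.0257501 , -0.05875916]), 'gripper_force': 0.0, 'finger_gap': 0.9971569567635854}
```

View pics/top0.png

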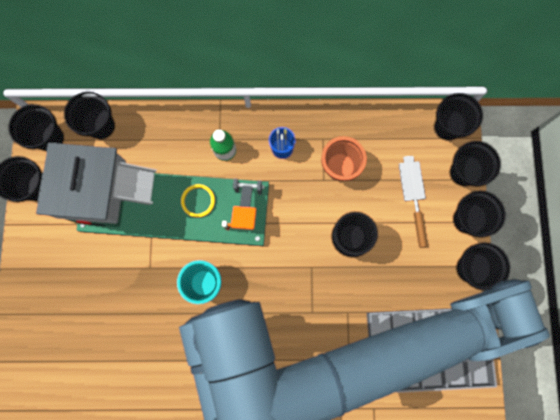

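View pics/scene0.png

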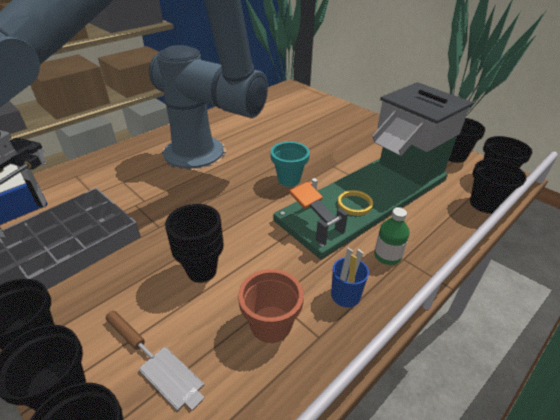

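The top view shows the black stack at about (354,234), the yellow ring at (198,201), the orange pad at (243,217) and the hopper on the left. The scene view shows a stack of three at (195,240), and the turquoise decoy stands alone. Next I'll measure positions.

Add to h.py:
```python
def load(f): return dict(np.load('pics/'+f+'.npz'))
def cast(c,uv,z):
    d=np.c_[np.array(uv,float).reshape(-1,2),np.ones(len(np.array(uv).reshape(-1,2)))]@np.linalg.inv(c['K']).T@c['R']
    o=-c['R'].T@c['t']; return o+d*((z-o[2])/d[:,2])[:,None]
def mask(c,lo,hi): return cv2.inRange(cv2.cvtColor(c['color'],cv2.COLOR_RGB2HSV),lo,hi)>0
def circ(p):
    A=np.c_[2*p[:,:2],np.ones(len(p))]; s=np.linalg.lstsq(A,(p[:,:2]**2).sum(1),rcond=None)[0]
    return s[:2],np.sqrt(s[2]+s[0]**2+s[1]**2)
```

Run:
```python
from h import *
for n in('top0','scene0'):
    c=load(n); W=world(c); print(n)
    m=mask(c,(22,120,80),(35,255,255))
    if n=='top0': m[:, :170]=0; m[:,230:]=0
    else: m[:185]=0; m[225:]=0; m[:,330+0:330]=0; m[:,:330]=0; m[:,380:]=0
    q=cast(c,np.argwhere(m)[:,::-1],.045); 
    k=cv2.findContours(m.astype(np.uint8),0,1)[0]; k=max(k,key=len)[:,0]
    print('ring',circ(cast(c,k,.045)), m.sum(), np.median(W[m],0))
    o=mask(c,(5,170,150),(18,255,255))
    if n=='top0': o[:195]=0;o[235:]=0;o[:,:225]=0;o[:,265:]=0
    else: o[:175]=0;o[215:]=0;o[:,:285]=0;o[:,330:]=0
    q=W[o]; q=q[q[:,2]>.07]; print('pad',o.sum(),np.median(q,0),q.min(0),q.max(0))
    k=max(cv2.findContours(o.astype(np.uint8),0,1)[0],key=len); r=cv2.minAreaRect(cast(c,k[:,0],.113)[:,:2].astype(np.float32)); print(r)
    # pot rim
    s=(abs(W[...,2]-.168)<.006)&(c['color'].max(2)<90)
    v,u=np.mgrid[:420,:560]
    s&=(abs(u-(354 if n=='top0' else 195))<50)&(abs(v-234)<60)
    q=W[s]; print('rim',s.sum(),circ(q),q.mean(0),q.min(0),q.max(0))
    # base plate
    g=mask(c,(60,60,20),(90,255,160))&(abs(W[...,2]-.03)<.006)&(W[...,0]<.75)
    r=cv2.minAreaRect(W[g][:,:2].astype(np.float32)); print('plate',r,cv2.boxPoints(r).round(3).tolist())
```

```text
top0
ring (array([0.60714747, 0.14380444]), np.float64(0.05040181011285655)) 390 [0.60911209 0.14129331 0.04322886]
pad 501 [ 5.40878771e-01 -3.49636138e-04  1.13665497e-01] [ 0.31407991 -0.12233701  0.09528847] [0.57471306 0.04277472 1.48660876]
((0.542125940322876, 0.004058964550495148), (0.07671651244163513, 0.06087108328938484), 89.64632415771484)
rim 345 (array([ 0.48781727, -0.31084759]), np.float64(0.05553618002234306)) [ 0.47871403 -0.31311158  0.16941916] [ 0.4303263  -0.37153786  0.16217782] [ 0.54374999 -0.25091783  0.173893  ]
plate ((0.5252652168273926, 0.0010526180267333984), (0.39841365814208984, 1.386284589767456), 1.7138010263442993) [[0.3050000071525574, 0.6880000233650208], [0.34700000286102295, -0.6980000138282776], [0.7450000047683716, -0.6859999895095825], [0.7039999961853027, 0.699999988079071]]
scene0
ring (array([0.61343414, 0.13789924]), np.float64(0.051135475113177994)) 314 [0.61219488 0.14418229 0.04124372]
pad 16 [ 0.53963289 -0.03033584  0.11024366] [ 0.51663428 -0.03350088  0.10384889] [0.57858476 0.01427372 0.11702381]
((0.5434115529060364, -0.033286359161138535), (0.002264929236844182, 0.01590001955628395), 76.30460357666016)
rim 620 (array([ 0.49235238, -0.3136917 ]), np.float64(0.056247045715705477)) [ 0.49438699 -0.31669437  0.16748394] [ 0.42942009 -0.37345314  0.16206209] [ 0.55192691 -0.25317921  0.17117962]
plate ((-0.03613770008087158, 0.4500666856765747), (1.512313723564148, 2.472452402114868), 12.41966724395752) [[-1.0399999618530273, 1.4950000047683716], [-0.5090000033378601, -0.9200000166893005], [0.9679999947547913, -0.5950000286102295], [0.4359999895095825, 1.8200000524520874]]
```

Run:
```python
from h import *
c=load('top0'); W=world(c)
g=mask(c,(55,60,20),(95,255,200))&(abs(W[...,2]-.03)<.012)
n,l,s,_=cv2.connectedComponentsWithStats(g.astype(np.uint8)); i=1+s[1:,4].argmax(); print(s[i])
k=max(cv2.findContours((l==i).astype(np.uint8),0,1)[0],key=len)
p=cast(c,k[:,0],.03)[:,:2].astype(np.float32)
r=cv2.minAreaRect(p); print(r,cv2.boxPoints(r).round(3).tolist())
# front edge line: robust fit of min-x side
b=[]
for u in range(90,265,3):
    v=np.where(l[:,u]==i)[0]
    if len(v): b.append((u,v.max()))
q=cast(c,b,.03)[:,:2]; f=np.polyfit(q[:,1],q[:,0],1)
for _ in range(4):
    e=abs(q[:,0]-np.polyval(f,q[:,1])); q2=q[e<.004]; f=np.polyfit(q2[:,1],q2[:,0],1)
print('front x=%.4f*y+%.4f'%tuple(f),len(q2),len(q),'yaw',-np.arctan(f[0]))
```

```text
[  77  174  192   72 6355]
((0.5927353501319885, 0.2202882170677185), (0.5654662251472473, 0.19614146649837494), 85.16742706298828) [[0.47099998593330383, -0.05299999937415123], [0.6669999957084656, -0.07000000029802322], [0.7139999866485596, 0.49399998784065247], [0.5189999938011169, 0.5099999904632568]]
front x=0.0850*y+0.4772 58 59 yaw -0.08481412777086869
```

Add to h.py:
```python
from scipy.spatial.transform import Rotation as Ro
fx=np.array([.9964,-.085,0]); fy=np.array([.085,.9964,0])
def todo(p,yf=fx):
    s=manip.sense(); T=Ro.from_rotvec(s['tool_rot']); G=np.c_[yf,np.cross([0,0,-1],yf),[0,0,-1]]
    print('t',s['time'],'pos',s['tool_pos'].round(4),'d_tool',T.inv().apply(np.array(p)-s['tool_pos']).round(4),'rot',(T.inv()*Ro.from_matrix(G)).as_rotvec().round(4),'F',s['force'].round(1),'gap',round(s['finger_gap'],3),round(s['gripper_force'],1))
```

```text
(no output)
```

>>> {"fn": "hand_motion", "kwargs": {
  "steps": "0,0,-0.03,0,0,0.178 | 0,0,-0.03,0,0,0.178 | 0,0,-0.03,0,0,0.178",
  "finger_gap": 0.45,
  "grip_force": 25
}}

```text
time: 0.48
tool_pos: [0.2825, -0.585, 0.3037]
tool_rot: [-3.137, 0.141, 0.001]
force: [0.4, -0.2, 0.9]
finger_gap: 0.717
gripper_force: 0.0
```

>>> {"fn": "hand_motion", "kwargs": {
  "steps": "0.0367,-0.0467,0,0,0,0 | 0.0367,-0.0467,0,0,0,0 | 0.0367,-0.0467,0,0,0,0 | 0.0367,-0.0467,0,0,0,0 | 0.0367,-0.0467,0,0,0,0"
}}

```text
time: 1.1
tool_pos: [0.486, -0.3664, 0.303]
tool_rot: [-3.138, 0.132, 0.001]
force: [0.5, -0.0, -0.3]
finger_gap: 0.448
gripper_force: 0.0
```

>>> {"fn": "hand_motion", "kwargs": {
  "steps": "0,0,0,0,0,0 | 0,0,0,0,0,0"
}}

```text
time: 1.35
tool_pos: [0.4847, -0.3683, 0.303]
tool_rot: [-3.139, 0.132, 0.001]
force: [0.0, 0.4, 0.4]
finger_gap: 0.45
gripper_force: 0.0
```

```bash
python3 -c "
from h import *
todo([.485,-.368,.30]); c=shot('wrist','w1'); print(-c['R'].T@c['t'],c['R'][2])
print(manip.sense()['q'].round(3))"
```

```text
t 1.35 pos [ 0.4847 -0.3683  0.303 ] d_tool [ 0.0002 -0.0004  0.003 ] rot [-0.0001  0.0008  0.001 ] F [0.  0.4 0.4] gap 0.45 0.0
[ 0.55752468 -0.37537932  0.474719  ] [-0.24918439  0.01967856 -0.96825611]
[-0.837  0.09   1.569 -0.     1.482  0.819]
```

View pics/w1.png

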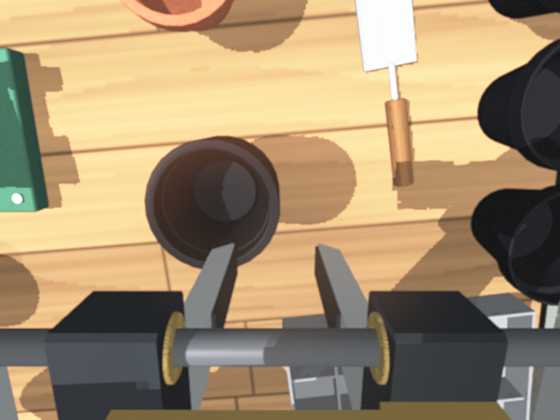

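The wrist view shows the stack's rim around (212,202), with the fingers pinching across the image at about (235..320,250). I'll fit the rim circle.

Run:
```python
from h import *
c=load('w1'); W=world(c)
s=(abs(W[...,2]-.17)<.004); v,u=np.mgrid[:420,:560]
s&=(u>130)&(u<290)&(v>125)&(v<240); q=W[s]; print(len(q),np.median(q[:,2]))
# inner/outer by polar extremes
ctr=circ(q)[0]
for _ in range(3):
    d=q[:,:2]-ctr; a=np.degrees(np.arctan2(d[:,1],d[:,0]))//10; r=np.hypot(*d.T)
    O=np.array([q[a==k][r[a==k].argmax()] for k in np.unique(a)]); I=np.array([q[a==k][r[a==k].argmin()] for k in np.unique(a)])
    o,i=circ(O),circ(I); ctr=o[0]
print(o,i,len(O))
k=(c['color'].max(2)<75).astype(np.uint8); k[:,:130]=0;k[:,290:]=0;k[:120]=0;k[238:]=0
k=max(cv2.findContours(cv2.morphologyEx(k,cv2.MORPH_CLOSE,np.ones((9,9))),0,1)[0],key=len)[:,0]
k=k[(k[:,1]<230)]; print('contour',circ(cast(c,k,.17)))
```

```text
2836 0.17019776929987163
(array([ 0.4909469 , -0.31287108]), np.float64(0.059630845721330886)) (array([ 0.48949046, -0.31286727]), np.float64(0.051685267961648886)) 27
contour (array([ 0.48399781, -0.31742102]), np.float64(0.05389479691136362))
```

>>> {"fn": "hand_motion", "kwargs": {
  "steps": "0.0005,0.001,0.05,0,0,0 | 0,0,0.05,0,0,0 | 0,0,0.03,0,0,0 | 0,0,0.02,0,0,0 | 0,0,0,0,0,0",
  "finger_gap": 0.45,
  "grip_force": 20
}}

```text
time: 2.02
tool_pos: [0.4844, -0.3694, 0.1521]
tool_rot: [-3.137, 0.135, 0.003]
force: [-0.3, 0.2, 0.4]
finger_gap: 0.449
gripper_force: 0.0
```

>>> {"fn": "hand_motion", "kwargs": {
  "steps": "0,0,0,0,0,0 | 0,0,0,0,0,0 | 0,0,0,0,0,0 | 0,0,0,0,0,0 | 0,0,0,0,0,0",
  "finger_gap": 0,
  "grip_force": 20
}}

```text
time: 2.65
tool_pos: [0.4859, -0.3693, 0.1542]
tool_rot: [3.138, -0.132, 0.001]
force: [0.8, 0.8, 4.1]
finger_gap: 0.11
gripper_force: 19.1
```

```bash
python3 -c "
from h import *
todo([.485,-.3693,.153]); shot('wrist','w2')"
```

```text
t 2.65 pos [ 0.4859 -0.3693  0.1542] d_tool [-0.0009  0.0001  0.0012] rot [ 0.0006 -0.0008  0.001 ] F [0.8 0.8 4.1] gap 0.11 19.1
```

>>> {"fn": "hand_motion", "kwargs": {
  "steps": "0,0,-0.01,0,0,0 | 0,0,-0.015,0,0,0 | 0,0,-0.02,0,0,0 | 0,0,-0.02,0,0,0 | 0,0,-0.02,0,0,0"
}}

```text
time: 3.32
tool_pos: [0.4857, -0.3693, 0.2405]
tool_rot: [3.138, -0.132, 0.001]
force: [0.1, -0.5, -0.5]
finger_gap: 0.11
gripper_force: 19.0
```

>>> {"fn": "hand_motion", "kwargs": {
  "steps": "0,0,-0.025,0,0,0 | 0,0,-0.025,0,0,0 | 0,0,-0.025,0,0,0 | 0,0,-0.02,0,0,0 | 0,0,0,0,0,0"
}}

```text
time: 3.95
tool_pos: [0.4861, -0.3697, 0.3359]
tool_rot: [3.136, -0.132, 0.004]
force: [0.2, -0.6, -2.1]
finger_gap: 0.108
gripper_force: 19.0
```

```bash
python3 -c "
from h import *
todo([.485,-.3693,.33]); shot('scene','s3'); a=shot('wrist','w3')
cv2.imwrite('pics/c3.png',np.hstack([cv2.imread('pics/s3.png')[80:350,:400],cv2.imread('pics/w3.png')[80:350,100:500]]))"
```

```text
t 3.95 pos [ 0.4861 -0.3697  0.3359] d_tool [-0.0011 -0.0004  0.0059] rot [ 0.0027 -0.0029  0.0009] F [ 0.2 -0.6 -2.1] gap 0.108 19.0
```

View pics/c3.png

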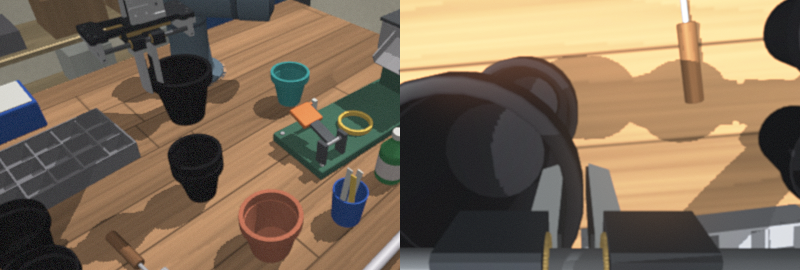

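The scene half shows one pot lifted at about (183,88), with two left in the stack at (195,165). Next I'll measure the held pot's rim and tilt.

Add to h.py:
```python
def rim(f,zt):
    # rim plane & centre of the held pot from depth
    s=manip.sense(); c=load(f); W=world(c); P=W.reshape(-1,3)
    ctr=s['tool_pos']+.0565*fy
    P=P[(np.hypot(*(P[:,:2]-ctr[:2]).T)<.075)&(abs(P[:,2]-zt)<.02)]
    r=np.hypot(*(P[:,:2]-ctr[:2]).T); P=P[(r>.045)]
    # top per angular sector
    a=(np.degrees(np.arctan2(P[:,1]-ctr[1],P[:,0]-ctr[0]))//10)
    ok=[k for k in np.unique(a) if abs(((k*10+5+94+180)%360)-180)>35 and (a==k).sum()>5]
    T=np.concatenate([P[a==k][P[a==k][:,2]>np.percentile(P[a==k][:,2],90)-.003] for k in ok])
    A=np.c_[T[:,:2]-ctr[:2],np.ones(len(T))]
    f_=np.linalg.lstsq(A,T[:,2],rcond=None)[0]
    for _ in range(4):
        e=abs(A@f_-T[:,2])<.003; f_=np.linalg.lstsq(A[e],T[e,2],rcond=None)[0]
    C,R=circ(T[e]); print(f,len(T),e.sum(),len(ok),'slope fx,fy',(f_[:2]@fx[:2]).round(4),(f_[:2]@fy[:2]).round(4),'zc',f_[2].round(4),'C',C.round(4),'R',R.round(4),'C-tcp in f',((C-s['tool_pos'][:2])@fx[:2]).round(4),((C-s['tool_pos'][:2])@fy[:2]).round(4))
```

```bash
python3 -c "
from h import *
z=manip.sense()['tool_pos'][2]+.016
rim('w3',z); rim('s3',z); shot('top','t3'); rim('t3',z)
print(manip.sense()['force'],manip.sense()['moment'])"
```

```text
w3 7398 7316 22 slope fx,fy 0.0013 -0.0015 zc 0.3496 C [ 0.4899 -0.3142] R 0.056 C-tcp in f -0.0001 0.0549
s3 423 423 27 slope fx,fy 0.0026 -0.0013 zc 0.3495 C [ 0.4924 -0.315 ] R 0.0565 C-tcp in f 0.0024 0.0544
t3 113 106 12 slope fx,fy -0.0121 -0.0225 zc 0.3509 C [ 0.491  -0.3077] R 0.0527 C-tcp in f 0.0007 0.0613
[-0.7328931   0.11471492 -0.16759546] [-0.0285749  -0.00974949  0.01381444]
```

>>> {"fn": "hand_motion", "kwargs": {
  "steps": "0.004,-0.025,0,0,0,0 | 0.008,-0.046,0,0,0,0 | 0.008,-0.046,0,0,0,0 | 0.008,-0.046,0,0,0,0 | 0.008,-0.046,0,0,0,0",
  "grip_force": 25
}}

```text
time: 4.72
tool_pos: [0.5388, -0.161, 0.3326]
tool_rot: [-3.138, 0.131, 0.002]
force: [1.1, -0.7, -0.3]
finger_gap: 0.107
gripper_force: 23.8
```

>>> {"fn": "hand_motion", "kwargs": {
  "steps": "0.008,-0.046,0,0,0,0 | 0.008,-0.046,0,0,0,0 | 0.008,-0.046,0,0,0,0 | 0.008,-0.046,0,0,0,0 | 0.008,-0.046,0,0,0,0"
}}

```text
time: 5.35
tool_pos: [0.5974, 0.0647, 0.3326]
tool_rot: [-3.139, 0.131, 0.002]
force: [1.2, 0.5, -1.0]
finger_gap: 0.108
gripper_force: 23.8
```

>>> {"fn": "hand_motion", "kwargs": {
  "steps": "0.003,-0.025,0,0,0,0 | 0,0,0.03,0,0,0 | 0,0,0.03,0,0,0 | 0,0,0,0,0,0 | 0,0,0,0,0,0"
}}

```text
time: 5.98
tool_pos: [0.6033, 0.0871, 0.2745]
tool_rot: [-3.139, 0.131, -0.002]
force: [0.4, -0.0, -0.1]
finger_gap: 0.105
gripper_force: 23.8
```

```bash
python3 -c "
from h import *
todo([.6032,.0887,.126]); z=manip.sense()['tool_pos'][2]+.014
for n in('wrist','scene','top'):
    shot(n,n[0]+'4'); rim(n[0]+'4',z)
cv2.imwrite('pics/c4.png',np.hstack([cv2.imread('pics/s4.png')[60:340,160:560],cv2.imread('pics/t4.png')[100:380,:400]]))"
```

```text
t 5.975 pos [0.6033 0.0871 0.2745] d_tool [-0.0004 -0.0016  0.1485] rot [-0.0002 -0.001   0.0014] F [ 0.4 -0.  -0.1] gap 0.105 23.8
w4 7428 7317 22 slope fx,fy 0.0006 -0.001 zc 0.2902 C [0.6076 0.1421] R 0.056 C-tcp in f -0.0009 0.0553
s4 199 196 22 slope fx,fy 0.0027 0.0016 zc 0.2885 C [0.6095 0.1404] R 0.0565 C-tcp in f 0.0011 0.0539Traceback (most recent call last):
  File "<string>", line 5, in <module>
    shot(n,n[0]+'4'); rim(n[0]+'4',z)
                      ~~~^^^^^^^^^^^^
  File "h.py", line 32, in rim
    T=np.concatenate([P[a==k][P[a==k][:,2]>np.percentile(P[a==k][:,2],90)-.003] for k in ok])
ValueError: need at least one array to concatenate
```

>>> {"fn": "hand_motion", "kwargs": {
  "steps": "0,-0.002,0.03,0,0,0 | 0,0,0.035,0,0,0 | 0,0,0.03,0,0,0 | 0,0,0.02,0,0,0 | 0,0,0,0,0,0"
}}

```text
time: 6.75
tool_pos: [0.6028, 0.0885, 0.1574]
tool_rot: [-3.139, 0.132, 0.004]
force: [-0.0, -1.1, -0.3]
finger_gap: 0.108
gripper_force: 23.8
```

```bash
python3 -c "
from h import *
todo([.6032,.0887,.126]); shot('scene','s5')
cv2.imwrite('pics/c5.png',cv2.resize(cv2.imread('pics/s5.png')[80:280,240:480],None,fx=2.5,fy=2.5))"
```

```text
t 6.75 pos [0.6028 0.0885 0.1574] d_tool [ 0.0004 -0.0002  0.0314] rot [0.0001 0.0022 0.0008] F [-0.  -1.1 -0.3] gap 0.108 23.8
```

View pics/c5.png

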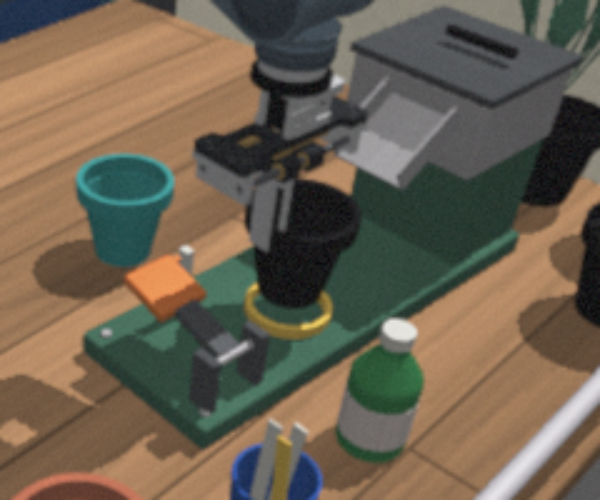

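The pot is upright, just above the yellow ring and centred at about (295,300) in the crop. I'll lower it slowly.

>>> {"fn": "hand_motion", "kwargs": {
  "steps": "0,0,0.008,0,0,0 | 0,0,0.008,0,0,0 | 0,0,0.006,0,0,0 | 0,0,0.004,0,0,0 | 0,0,0,0,0,0"
}}

```text
time: 7.42
tool_pos: [0.6032, 0.0886, 0.132]
tool_rot: [-3.139, 0.132, 0.001]
force: [0.6, 0.7, -0.6]
finger_gap: 0.106
gripper_force: 23.8
```

>>> {"fn": "hand_motion", "kwargs": {
  "steps": "0,0,0.002,0,0,0 | 0,0,0.002,0,0,0 | 0,0,0,0,0,0"
}}

```text
time: 7.8
tool_pos: [0.6033, 0.0886, 0.1283]
tool_rot: [3.139, -0.132, -0.0]
force: [0.7, -0.8, -0.3]
finger_gap: 0.11
gripper_force: 23.8
```

```bash
python3 -c "
from h import *
todo([.6032,.0887,.126]);shot('wrist','w6'); rim('w6',.14)"
```

```text
t 7.8 pos [0.6033 0.0886 0.1283] d_tool [-0.0001 -0.0001  0.0023] rot [0.     0.0003 0.0009] F [ 0.7 -0.8 -0.3] gap 0.11 23.8
w6 7443 7306 22 slope fx,fy -0.0004 -0.0009 zc 0.144 C [0.6076 0.1436] R 0.056 C-tcp in f -0.0005 0.0552
```

>>> {"fn": "hand_motion", "kwargs": {
  "steps": "0,0,0.001,0,0,0 | 0,0,0.001,0,0,0 | 0,0,0.001,0,0,0 | 0,0,0,0,0,0"
}}

```text
time: 8.35
tool_pos: [0.6033, 0.0886, 0.1253]
tool_rot: [-3.139, 0.132, 0.0]
force: [0.7, 0.6, 0.2]
finger_gap: 0.109
gripper_force: 23.8
```

>>> {"fn": "hand_motion", "kwargs": {
  "steps": "0,0,0.001,0,0,0 | 0,0,0,0,0,0"
}}

```text
time: 8.6
tool_pos: [0.6035, 0.0885, 0.1245]
tool_rot: [-3.139, 0.132, -0.0]
force: [-0.3, 0.5, -0.3]
finger_gap: 0.11
gripper_force: 23.8
```

```bash
python3 -c "
from h import *
todo([.6032,.0887,.126]);shot('wrist','w7'); rim('w7',.14)"
```

```text
t 8.6 pos [0.6035 0.0885 0.1245] d_tool [-0.0003 -0.0001 -0.0015] rot [-0.     -0.0001  0.0008] F [-0.3  0.5 -0.3] gap 0.11 23.8
w7 7376 7303 22 slope fx,fy 0.0004 -0.0006 zc 0.1402 C [0.6077 0.1436] R 0.056 C-tcp in f -0.0005 0.0552
```

>>> {"fn": "hand_motion", "kwargs": {
  "steps": "0,0,0.001,0,0,0 | 0,0,0,0,0,0"
}}

```text
time: 8.9
tool_pos: [0.6039, 0.0883, 0.1245]
tool_rot: [3.138, -0.132, 0.001]
force: [-2.1, -1.4, 4.6]
finger_gap: 0.101
gripper_force: 23.9
```

>>> {"fn": "hand_motion", "kwargs": {
  "steps": "0,0,0.001,0,0,0 | 0,0,0,0,0,0"
}}

```text
time: 9.15
tool_pos: [0.6042, 0.088, 0.1244]
tool_rot: [3.138, -0.132, 0.003]
force: [-3.3, -2.5, 10.1]
finger_gap: 0.106
gripper_force: 24.3
```

Contact reached. I'll ease back, then release.

>>> {"fn": "hand_motion", "kwargs": {
  "steps": "0,0,-0.0015,0,0,0 | 0,0,0,0,0,0",
  "grip_force": 8
}}

```text
time: 9.4
tool_pos: [0.6037, 0.0885, 0.1243]
tool_rot: [3.139, -0.132, 0.001]
force: [-1.3, -0.7, 4.1]
finger_gap: 0.111
gripper_force: 8.0
```

>>> {"fn": "hand_motion", "kwargs": {
  "steps": "0,0,0,0,0,0 | 0,0,0,0,0,0 | 0,0,0,0,0,0 | 0,0,0,0,0,0",
  "finger_gap": 0.4
}}

```text
time: 9.9
tool_pos: [0.6033, 0.0886, 0.1237]
tool_rot: [-3.139, 0.132, 0.0]
force: [-0.6, -0.6, 0.8]
finger_gap: 0.401
gripper_force: 0.0
```

```bash
python3 -c "
from h import *
todo([.6032,.0887,.22]);shot('wrist','w8'); rim('w8',.14)"
```

```text
t 9.9 pos [0.6033 0.0886 0.1237] d_tool [-0.0002 -0.0001 -0.0963] rot [-0.0001  0.0003  0.0009] F [-0.6 -0.6  0.8] gap 0.401 0.0
w8 7162 7144 21 slope fx,fy 0.0018 -0.0017 zc 0.1401 C [0.6079 0.1438] R 0.056 C-tcp in f -0.0001 0.0555
```

>>> {"fn": "hand_motion", "kwargs": {
  "steps": "0,0,-0.02,0,0,0 | 0,0,-0.04,0,0,0 | 0,0,-0.05,0,0,0 | 0,0,-0.03,0,0,0 | 0,0,0,0,0,0"
}}

```text
time: 10.58
tool_pos: [0.6052, 0.0885, 0.2686]
tool_rot: [-3.139, 0.132, -0.012]
force: [-0.1, 0.1, -0.3]
finger_gap: 0.4
gripper_force: 0.0
```

>>> {"fn": "hand_motion", "kwargs": {
  "steps": "-0.029,0.047,0,0,0,0 | -0.029,0.047,0,0,0,0 | 0,0,0,0,0,0 | 0,0,0,0,0,0",
  "finger_gap": 0,
  "grip_force": 20
}}

```text
time: 11.08
tool_pos: [0.5375, 0.0, 0.2631]
tool_rot: [-3.138, 0.133, 0.002]
force: [-0.2, 0.7, 0.3]
finger_gap: 0.017
gripper_force: 0.0
```

Run:
```python
from h import *
todo([.538,-.0006,.13])
c=shot('wrist','w9'); W=world(c)
o=mask(c,(3,150,120),(20,255,255))&(W[...,2]>.08)&(W[...,2]<.14)&(abs(W[...,1])<.06)&(abs(W[...,0]-.54)<.07)
q=W[o]; f=np.c_[(q[:,:2]-[.608,.144])@fx[:2],(q[:,:2]-[.608,.144])@fy[:2],q[:,2]]
print(len(q),np.percentile(f,[1,50,99],axis=0).round(4))
# upright pot check
P=W.reshape(-1,3);P=P[abs(P[:,2]-.14)<.004];P=P[np.hypot(P[:,0]-.608,P[:,1]-.144)<.08]; print(len(P),circ(P))
s=shot('scene','s9'); cv2.imwrite('pics/c9.png',np.hstack([cv2.imread('pics/s9.png')[60:340,160:560],cv2.imread('pics/w9.png')[0:280,:400]]))
```

```text
t 11.075 pos [0.5375 0.     0.2631] d_tool [0.0007 0.0007 0.1331] rot [-0.0005  0.0011  0.0007] F [-0.2  0.7  0.3] gap 0.017 0.0
409 [[-0.0814 -0.1814  0.1024]
 [-0.0339 -0.1718  0.1079]
 [-0.0194 -0.1162  0.1207]]
5142 (array([0.60728437, 0.14318622]), np.float64(0.05608715475796806))
```

View pics/c9.png

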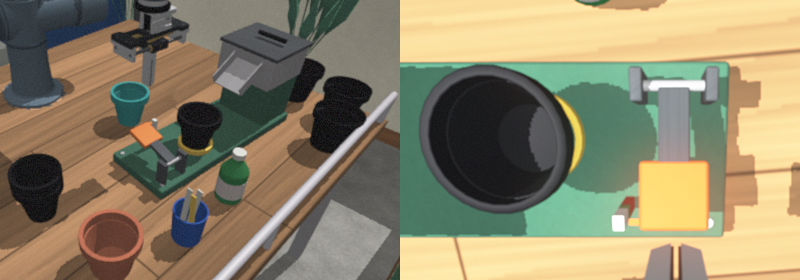

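The pot stands in the yellow ring (200,125 in the scene half). The pad, at (674,196) in the wrist half, lies below the fingertips. Now I'll descend to the pad.

>>> {"fn": "hand_motion", "kwargs": {
  "steps": "0.002,0,0.04,0,0,0 | 0,0,0.04,0,0,0 | 0,0,0.03,0,0,0 | 0,0,0.017,0,0,0 | 0,0,0,0,0,0",
  "finger_gap": 0
}}

```text
time: 11.8
tool_pos: [0.5394, 0.0002, 0.1359]
tool_rot: [-3.138, 0.131, 0.004]
force: [0.6, 0.4, -0.3]
finger_gap: 0.002
gripper_force: 0.0
```

>>> {"fn": "hand_motion", "kwargs": {
  "steps": "0,0,0.005,0,0,0 | 0,0,0.005,0,0,0 | 0,0,0.005,0,0,0 | 0,0,0.004,0,0,0 | 0,0,0,0,0,0"
}}

```text
time: 12.42
tool_pos: [0.5398, -0.0005, 0.1181]
tool_rot: [3.139, -0.132, 0.0]
force: [-1.5, -0.7, 3.1]
finger_gap: 0.006
gripper_force: 1.6
```

```bash
python3 -c "
from h import *
todo([.5395,.0003,.095])"
```

```text
t 12.425 pos [ 5.398e-01 -5.000e-04  1.181e-01] d_tool [-0.0004 -0.0008  0.0231] rot [ 0.0001 -0.0001  0.0009] F [-1.5 -0.7  3.1] gap 0.006 1.6
```

>>> {"fn": "hand_motion", "kwargs": {
  "steps": "0,0,0.005,0,0,0 | 0,0,0.005,0,0,0 | 0,0,0.005,0,0,0 | 0,0,0.003,0,0,0 | 0,0,0,0,0,0",
  "finger_gap": 0
}}

```text
time: 13.05
tool_pos: [0.5388, -0.0004, 0.0995]
tool_rot: [-3.139, 0.132, 0.004]
force: [-4.3, -0.3, 5.7]
finger_gap: 0.008
gripper_force: 3.1
```

>>> {"fn": "hand_motion", "kwargs": {
  "steps": "0,0,0.002,0,0,0 | 0,0,0.002,0,0,0 | 0,0,0,0,0,0"
}}

```text
time: 13.42
tool_pos: [0.5387, -0.0004, 0.0957]
tool_rot: [3.139, -0.132, -0.005]
force: [-4.8, -0.4, 8.4]
finger_gap: 0.006
gripper_force: 3.7
```

Run:
```python
from h import *
todo([.5395,.0003,.095])
c=shot('wrist','w10'); s=shot('scene','s10')
for c in(c,s):
    W=world(c); F=np.stack([(W[...,:2]-[.608,.144])@fx[:2],(W[...,:2]-[.608,.144])@fy[:2],W[...,2]],-1)
    hsv=cv2.cvtColor(c['color'],cv2.COLOR_RGB2HSV)
    o=(hsv[...,0]<30)&(hsv[...,1]>110)&(F[...,2]>.065)&(F[...,2]<.12)&(abs(F[...,0]+.055)<.03)&(abs(F[...,1]+.149)<.03)
    q=F[o]; A=np.c_[q[:,0]+.056,np.ones(len(q))]
    f=np.linalg.lstsq(A,q[:,2],rcond=None)[0]
    for _ in range(5): e=abs(A@f-q[:,2])<.0025; f=np.linalg.lstsq(A[e],q[e,2],rcond=None)[0]
    print(len(q),e.sum(),'slope',f[0],'z',f[1])
cv2.imwrite('pics/c10.png',np.hstack([cv2.resize(cv2.imread('pics/s10.png')[150:260,260:400],(400,314)),cv2.resize(cv2.imread('pics/w10.png')[100:257,200:400],(400,314))]))
```

```text
t 13.425 pos [ 5.387e-01 -4.000e-04  9.570e-02] d_tool [ 0.0007 -0.0007  0.0007] rot [0.0002 0.003  0.0011] F [-4.8 -0.4  8.4] gap 0.006 3.7
7220 7074 slope -0.004684254271424015 z 0.08793755701686741
214 202 slope -0.003599696630607169 z 0.08601112973337251
```

View pics/c10.png

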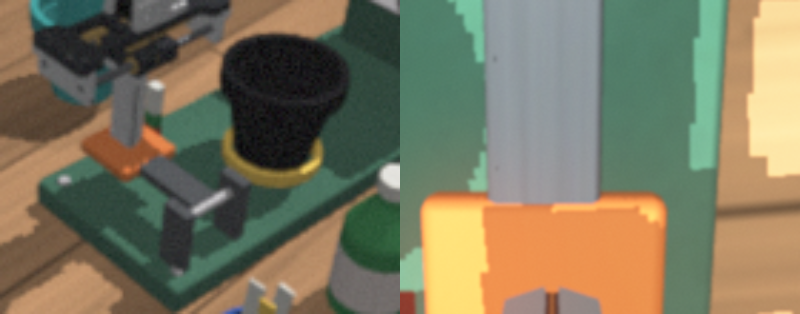

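The paddle is level in the images (slope about 0, face at 87 mm), the pot is seated, and the fingers rest on the pad. I'll check that it holds steady, then hand in.

>>> {"fn": "hand_motion", "kwargs": {
  "steps": "0,0,0,0,0,0 | 0,0,0,0,0,0 | 0,0,0,0,0,0 | 0,0,0,0,0,0"
}}

```text
time: 14.02
tool_pos: [0.5387, -0.0004, 0.0958]
tool_rot: [3.139, -0.132, -0.005]
force: [-5.5, 0.6, 7.8]
finger_gap: 0.005
gripper_force: 3.7
```

```bash
python3 -c "
from h import *
todo([.5395,.0003,.095]); print(manip.finish_job())"
```

```text
t 14.025 pos [ 5.387e-01 -4.000e-04  9.580e-02] d_tool [ 0.0007 -0.0007  0.0008] rot [0.0002 0.003  0.0012] F [-5.5  0.6  7.8] gap 0.005 3.7
the job is handed in; nothing more can be done
None
```

The top pot stands upright and released in the yellow seat ring, the gripper is holding the paddle level with the green band (about 8 N), and the job was handed in at 14 s; no verdict was returned.

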